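# Change the latch cover in the marking nest

## Task

Change over the marking nest. Lift the finished latch cover out of the nest and lay it face up in the steel pan, flat on the pan's floor beside the one already there; then take the next cover from the drain stand, lay it face up on the bench and let go, take it again by its long sides, where the nest has its finger gaps, and seat it face up in the nest, nose in the nose slot, flat, square and fully home. Do not drop either cover, and leave the cover already in the pan, the file, the jar and the scale weight where they are.

Things in the scene. Friction and masses are not known exactly. Their poses are not given: they have to be found in the camera images.
- done_cover: finished latch cover, starts seated face up in the nest. Bare grey die-cast shell, from above a body 48 x 44 mm with a narrower nose 16 long x 26 wide mid one end: 64 mm long overall, 18 high (+1 mm boss on its face), sides upright, open below, 0.08-0.17 kg. Origin: underside, mid 64 mm length. x to the nose end, y across, z out of its face. Body x -32..16, nose 16..32 mm; side grip middle x -8.
- next_cover: next latch cover, same casting and axes as the finished one. Starts leaning on the drain stand: underside flat against its back, face to the stand's front and up, its +y long side down on the ledge, nose to the stand's +y, within 30 mm of the stand's middle. Its two end faces (64 mm apart) are free to grip; its lower long side is not.
- pan_cover: third cover, same casting and axes, finished earlier. Lies face up in the pan near the pan's -x end (54 to 62 mm from the pan's middle), its length along the pan's y. Leave it there.
- nest: marking nest, fixed: aluminium plate 180 (along x) x 130 x 10 mm, with black walls 14 mm high (tops at z 24) round a pocket of the cover's outline, nose slot to +x, 1.5 mm clearance all round plus a 3 mm 45-degree lead-in at the wall tops. Steel rod handles 46 mm high cross it at x -78 and 78 mm. Origin: plate's underside centre, at bench level; z up.
- nest_seat (a point): where a fully seated cover has its origin: on the pocket's floor, 10 mm above the bench; axes as the nest's. The walls close both ends and all corners; each long side has an open finger gap 34 mm wide, from x -25 to 9 mm, clear down to the plate and out to its edge.
- stand: drain stand, fixed: open stainless back of two flat bars 180 mm wide (y), leaning back 35 degrees from upright (top to +x), with a ledge 24 mm deep square to the back along its foot. Front looks to -x, z up; origin at bench level below the edge where back and ledge meet. Wire feet from x -32 to 66 mm; the bench from x -50 to -170 mm in front is clear.
- stand_edge (a point): middle of the edge where the stand's back and ledge meet, 30 mm above the bench; axes as the stand's. From it the back rises 38 mm along (0.574, 0, 0.819); its outward normal, also the ledge's direction, is (-0.819, 0, 0.574). A cover standing there rises 44 mm and has its origin 22 mm up the back.
- pan: shallow open steel pan, fixed: 200 (along x) x 150 mm, 26 mm high, walls and floor 3 mm thick; its +x half is free. Origin: centre of its underside at bench level, z up.
- file: hand file, 113 mm blade and 90 mm wooden handle, 19 mm high, on the bench beyond the nest; origin at bench level where blade meets handle, x along the blade. Leave alone.
- jar: closed glass jar, 54 mm across, 75 mm high, at one of the far corners; origin under its centre. Leave alone.
- gauge: brass scale weight, round, with a knob, 36 mm across, 50 mm high, at one of the far corners; origin under its centre. Leave alone.

How it is judged:
By the outcome, as a careful person would: the job done as asked, in the order asked, and still so for the second after the job is handed in, with the robot touching nothing.
It also fails if it takes over 61 s, if anything falls off the work surface, if the arm or the gripper's body presses on something with over 40 N, if the wrist force passes 120 N, or if a joint passes its speed limit or range.

## Robot

A 6-joint arm with a two-finger parallel gripper is mounted at the origin on the work surface. World frame = base frame: x ahead of the robot, y to its left, z up, the work surface at z = 0. Lengths are in m, angles in rad, forces in N, time in s.
With the tool pointing down it reaches from about 0.3 to 0.875 m from the base axis. Payload 4.2 kg.
Tool frame: the origin (TCP) lies at the very end of the fingers, on their centre line; the grasp point (between the pads) lies 19 mm behind it; x points along the fingers, y is the direction in which the jaws open and shut, and the axes are right-handed (so a half turn about x gives the same grasp; the last joint's range is limited). The gripper opens to 85 mm and grips with 20 to 120 N. Pads are 22 mm wide; open, the fingers measure 114 mm over their backs; the gripper's body (76 mm by 85 mm) begins 54 mm behind the grasp point. The pads swing forward as they close: fully open they stand 13 mm farther back than shut.
Start: joints at [1.206, 0.32, 1.565, -0, 1.257, -0.02], TCP at [0.194, 0.541, 0.231] pointing down, gripper open.
Joint ranges: [-3.11, 3.11], [-0.84, 2.01], [0.21, 2.61], [-1.34, 4.49], [0.05, 2.63], [-2.56, 2.56]. Speed limits (rad/s): [2.57, 2.57, 3.14, 3.14, 3.14, 3.14].

## Interface

Orientations are given as a unit quaternion [x, y, z, w].
In Python, from station import * gives the robot as it stands. Calls block until the motion is done:
- move_ptp(position, orientation): joint-space move of the TCP to a pose.
- move_straight(position, rotation=None, vel=0.15, f_stop=None): straight line of the TCP; rotation=None keeps the orientation; vel is the mean speed in m/s. With f_stop (N) it stops when the force on the tool has changed by that much, and returns True; else False.
- goto_joints(angles): joint-space move.
- release() and close(): open the fingers fully, or close them until they stop; the grip force is fixed at half the most.
- sleep(seconds).
- inverse_kinematics(position, orientation): joint angles nearest the present ones, or None.
- get_state(): the state.
- grab_frame(name): name is "scene" or "top"; returns the picture (400x640x3 uint8, red, green, blue); there is no depth.
- camera_params(name): a dict with "camera_matrix" (3x3 intrinsics, pixels), "world_from_camera" (4x4, takes a point from camera to world coordinates). Camera axes: x right, y down, z forward; pixel columns grow to the right and rows downward; lengths in m; the calibration is good to about 2 mm. A picture is of the moment at which its call begins. camera_params takes no time and is no camera call.
A pose or a line that the arm cannot do raises IKError and nothing moves.
- job_done(): hands the job in, once; it reports no verdict.
Trained networks look in the newest picture that a camera, given by its name, has taken for a name from the list of things; names that differ only in an ending like _2 or _b are one class to them, and where a whole thing is asked for, a point or a joint stands for the part that bears it (a point fixed in the world has none). Each returns a list of dicts, best first, with "conf" (0 to 1); they miss things now and then, are a little off and sometimes report something else, mostly with a low value. They report only what shows in the picture. A call takes as long as a camera call.
- look_for(camera, label): "point" ([x, y, z] in m, in the coordinates of the camera as it stood for that picture, good to about 4 mm: the middle of the surface that is visible of it).
- masks_of(camera, label): "mask" (400x640 bool, what is visible of it).
- mark_of(camera, label): "point" ([x, y, z] in m, in the coordinates of the camera as it stood for that picture, good to about 4 mm: a listed point, or the origin of a listed thing).
The state is a dict: "clock": time; "joints": joint angles; "dq": joint speeds; "joint_torque": joint torques, N m; "tcp_pos": TCP position; "tcp_rot": TCP orientation; "wrist_force": force on the tool from outside, world axes, zero at the start; "wrist_torque": the same for the moment, N m; "opening": finger opening in m.
Only numpy, scipy, OpenCV 4.12 (cv2) and the standard library are available. Lean on these libraries where they do the work, as an engineer would, in place of code of your own. Each camera call takes 0.05 s, during which the arm holds its last target. There are 200 camera calls.

## Working session

There is one attempt and no reset: what is moved stays moved. The work goes in short steps, each a Python script; the robot and the scene stay as the last script left them, time stands still between calls to the robot, and variables do not carry over. Pictures are saved under pics/ and viewed, about 8 in all and at most 12, crops included, and the job is handed in when it is done.

```bash
ls; mkdir -p pics
python3 - <<'E'
from station import *
import cv2,numpy as np
np.set_printoptions(precision=4,suppress=True)
for c in ("scene","top"):
    f=grab_frame(c); cv2.imwrite(f"pics/{c}0.png",f[:,:,::-1]); p=camera_params(c)
    print(c,p["camera_matrix"].tolist()); T=np.array(p["world_from_camera"]); print(T)
    for n in ["done_cover","nest","nest_seat","stand","stand_edge","pan","file","jar","gauge"]:
        for r in mark_of(c,n)[:4]:
            print(n,round(r["conf"],2),(T@np.r_[r["point"],1])[:3])
print(get_state())
E
```

```text
pics
scene [[406.06324949848147, 0.0, 323.4192000302604], [0.0, 406.06324949848147, 200.3926576738232], [0.0, 0.0, 1.0]]
[[ 0.8717  0.401  -0.2816  0.8455]
 [ 0.49   -0.7061  0.5112 -0.4625]
 [ 0.0062 -0.5836 -0.812   0.7908]
 [ 0.      0.      0.      1.    ]]
done_cover 0.93 [ 0.5541 -0.0088  0.0108]
nest 0.94 [ 0.5549 -0.0107 -0.003 ]
nest_seat 0.92 [ 0.5612 -0.0118  0.011 ]
stand 0.8 [ 0.5015 -0.3194  0.001 ]
stand_edge 0.57 [ 0.5047 -0.3223  0.0297]
pan 0.59 [ 0.5415  0.3113 -0.0028]
pan 0.58 [ 0.5014 -0.3252 -0.0014]
pan 0.22 [ 0.5578 -0.0102 -0.0016]
file 0.57 [ 0.7646  0.0358 -0.    ]
jar 0.57 [ 0.7892  0.2152 -0.0041]
jar 0.37 [0.7652 0.0358 0.0029]
gauge 0.7 [ 0.7595 -0.1765 -0.0056]
top [[428.7819406077702, 0.0, 316.0843400690649], [0.0, 428.7819406077702, 194.8298801631408], [0.0, 0.0, 1.0]]
[[ 0.0287 -0.9971  0.0703  0.5259]
 [-0.9995 -0.0279  0.0119 -0.0185]
 [-0.0099 -0.0706 -0.9975  1.2195]
 [ 0.      0.      0.      1.    ]]
done_cover 0.55 [ 0.5592 -0.0108  0.0125]
nest 0.93 [ 0.555  -0.0118 -0.0024]
nest_seat 0.96 [ 0.5577 -0.0066  0.0053]
stand 0.69 [ 0.5021 -0.3167 -0.0012]
stand_edge 0.65 [ 0.7672  0.0343 -0.0011]
stand_edge 0.6 [ 0.502  -0.3176  0.0272]
pan 0.91 [0.5447 0.3134 0.002 ]
file 0.55 [0.7652 0.037  0.0018]
jar 0.56 [0.792  0.212  0.0006]
gauge 0.67 [ 0.7566 -0.1788  0.0029]
gauge 0.56 [ 0.7909  0.2115 -0.0005]
{'clock': 1.0, 'joints': array([ 1.206 ,  0.3196,  1.5645, -0.    ,  1.2574, -0.02  ]), 'dq': array([ 0.0005,  0.0008,  0.001 ,  0.0003, -0.    ,  0.0005]), 'joint_torque': array([ -0.0004, -41.5433, -23.4423,   0.0003,   0.0003,   0.    ]), 'tcp_pos': array([0.1944, 0.5412, 0.2313]), 'tcp_rot': array([ 0.1213,  0.6966, -0.1213,  0.6966]), 'wrist_force': array([ 0.0973, -0.6019, -0.104 ]), 'wrist_torque': array([-0.0071,  0.0178,  0.0006]), 'opening': 0.08574297009438246}
```

View pics/scene0.png

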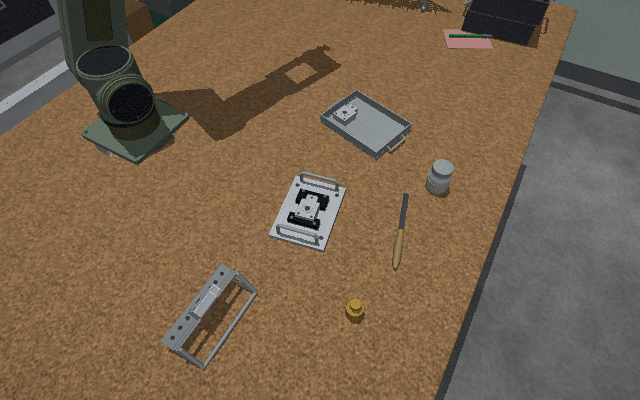

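View pics/top0.png

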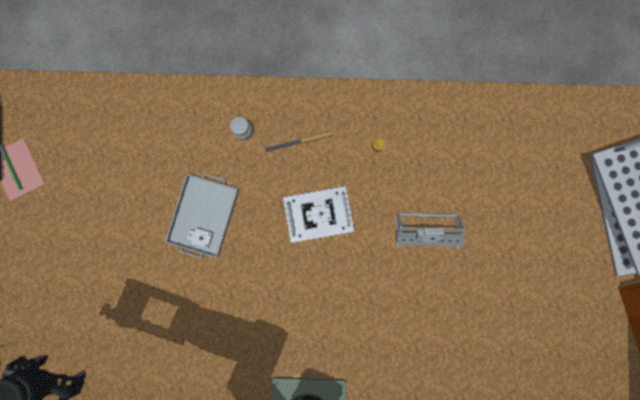

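```bash
cat > h.py <<'E'
from station import *
import cv2,numpy as np
from scipy.spatial.transform import Rotation as R
from scipy.optimize import minimize
np.set_printoptions(precision=4,suppress=True)
def proj(c,P):
    p=camera_params(c);T=np.linalg.inv(np.array(p["world_from_camera"]))
    q=(np.asarray(P)@T[:3,:3].T+T[:3,3])@np.array(p["camera_matrix"]).T
    return q[:,:2]/q[:,2:]
def unproj(c,uv,z):
    p=camera_params(c);T=np.array(p["world_from_camera"])
    d=np.c_[uv,np.ones(len(uv))]@np.linalg.inv(np.array(p["camera_matrix"])).T@T[:3,:3].T
    return T[:3,3]+d*((z-T[2,3])/d[:,2:])
def wp(c,r): return (np.array(camera_params(c)["world_from_camera"])@np.r_[r["point"],1])[:3]
E
python3 - <<'E'
from h import *
import glob
for c in ("scene","top"):
    im=grab_frame(c)[:,:,::-1]
    tiles=[]
    for P in ([.555,-.01,.02],[.543,.312,.01],[.502,-.32,.05]):
        u,v=proj(c,[P])[0].round().astype(int); print(c,u,v)
        t=cv2.resize(im[v-50:v+50,u-45:u+45],None,fx=3*.98,fy=3,interpolation=cv2.INTER_CUBIC); tiles.append(t)
    row=np.hstack(tiles)
    globals()[c]=row
    for n in ["nest","pan","next_cover"]:
        for r in masks_of(c,n)[:4]:
            m=r["mask"].astype(np.uint8); ys,xs=np.nonzero(m)
            np.save(f"m_{c}_{n}_{round(r['conf']*100)}.npy",m)
            z={"nest":.01,"pan":.026,"next_cover":.06}[n]
            hull=cv2.findContours(m,0,2)[0]; k=max(hull,key=cv2.contourArea)[:,0].astype(float)
            w=unproj(c,k,z)[:,:2]*1000
            print(c,n,round(r["conf"],2),m.sum(),xs.mean(),ys.mean(),cv2.minAreaRect(w.astype(np.float32)))
cv2.imwrite("pics/c1.png",np.vstack([scene,top]))
E
```

```text
scene 308 206
scene 364 123
scene 200 303
scene nest 0.7 3314 367.7507543753772 124.37567893783947 ((546.024658203125, 317.1112365722656), (178.60728454589844, 234.18846130371094), 74.3941421508789)
scene nest 0.6 3443 308.6424629683416 212.02439732791171 ((557.8375244140625, -5.1828155517578125), (132.80233764648438, 204.30039978027344), 12.253974914550781)
scene pan 0.65 3092 367.8783958602846 124.23479948253558 ((547.6624755859375, 302.7892761230469), (171.92579650878906, 220.40013122558594), 76.49164581298828)
scene next_cover 0.84 484 204.20867768595042 301.17561983471074 ((512.0383911132812, -314.10479736328125), (68.990234375, 27.990205764770508), 89.65270233154297)
top 318 215
top 204 216
top 431 237
top nest 0.61 2540 317.83937007874016 213.64055118110235 ((557.6941528320312, -11.732559204101562), (131.81968688964844, 179.38951110839844), 11.410918235778809)
top pan 0.76 3605 202.2352288488211 212.748959778086 ((548.7160034179688, 310.60284423828125), (155.4916229248047, 220.7632293701172), 75.8338623046875)
top next_cover 0.64 3868 202.2688728024819 213.66520165460187 ((543.4860229492188, 302.2460021972656), (153.40296936035156, 228.65191650390625), 74.36339569091797)
top next_cover 0.6 316 429.70569620253167 234.48101265822785 ((509.28424072265625, -312.45648193359375), (34.788761138916016, 67.35165405273438), 1.6462247371673584)
```

View pics/c1.png

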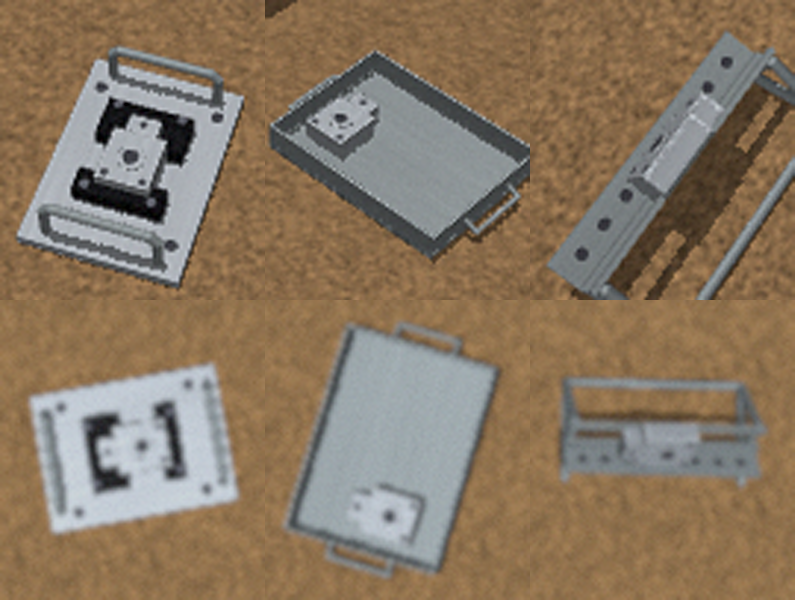

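```bash
cat >> h.py <<'E'
def box(a,b): return np.array([[x,y,z] for x in (a[0],b[0]) for y in (a[1],b[1]) for z in (a[2],b[2])])/1000
COVER=[box((-32,-22,0),(16,22,18)),box((16,-13,0),(32,13,18))]
def Rz(deg): return R.from_euler('z',deg,degrees=True).as_matrix()
# cover in stand_edge axes: columns = cover axes
SC=np.array([[0,1,0],[-.574,0,-.819],[-.819,0,.574]]).T
def raster(c,parts,S=4):
    m=np.zeros((400*S,640*S),np.uint8)
    for P in parts:
        q=((proj(c,P)+.5)*S*16).round().astype(np.int32)
        cv2.fillConvexPoly(m,cv2.convexHull(q),1,shift=4)
    return m
def fit(place,masks,x0,S=4,step=(.006,.006,3)):
    up={c:cv2.resize(m.astype(np.uint8),None,fx=S,fy=S,interpolation=cv2.INTER_NEAREST)>0 for c,m in masks.items()}
    def cost(x):
        s=0
        for c,u in up.items():
            r=raster(c,place(x),S)>0; s+=1-(r&u).sum()/(r|u).sum()
        return s/len(up)
    x0=np.array(x0,float)
    sim=np.vstack([x0]+[x0+np.eye(len(x0))[i]*step[i] for i in range(len(x0))])
    r=minimize(cost,x0,method="Nelder-Mead",options=dict(initial_simplex=sim,xatol=1e-4,fatol=1e-4,maxiter=150))
    return r.x,r.fun
def flat(parts,z): return lambda x:[p@Rz(x[2]).T+[x[0],x[1],z] for p in parts]
def onstand(x):
    r=Rz(x[2]); M=r@SC; o=np.array([x[0],x[1],.030])+r@np.array([.574,0,.819])*.022
    return [p@M.T+o for p in COVER]
E
python3 - <<'E'
from h import *
L=lambda n:np.load(n)
nm={"scene":L("m_scene_nest_60.npy"),"top":L("m_top_nest_61.npy")}
pm={"scene":L("m_scene_pan_65.npy"),"top":L("m_top_pan_76.npy")}
cm={"scene":L("m_scene_next_cover_84.npy"),"top":L("m_top_next_cover_60.npy")}
nest=[box((-90,-65,0),(90,65,10)),box((-82,-45,10),(-74,45,46)),box((74,-45,10),(82,45,46)),box((-40,-30,0),(40,30,28))]
pan=[box((-100,-75,0),(100,75,26))]
for n,pl,ms,x0 in [("nest",flat(nest,0),nm,(.557,-.011,101.4)),("pan",flat(pan,0),pm,(.545,.312,-14.2)),("cov",onstand,cm,(.502,-.314,0))]:
    for d in (ms,{"top":ms["top"]},{"scene":ms["scene"]}): print(n,list(d),*fit(pl,d,x0))
for c in ("scene","top"):
    grab_frame(c)
    for n in ["done_cover","next_cover","stand","stand_edge","nest_seat","nest"]:
        for r in mark_of(c,n)[:3]: print(c,n,round(r["conf"],2),wp(c,r))
E
```

```text
nest ['scene', 'top'] [  0.5579  -0.0116 101.9097] 0.1546562454447768
nest ['top'] [  0.5586  -0.0114 101.9898] 0.1534208707671043
nest ['scene'] [  0.5574  -0.0119 101.6254] 0.15306958551706007
pan ['scene', 'top'] [  0.5455   0.3142 -14.6957] 0.12966460603333746
pan ['top'] [  0.546    0.3144 -14.4107] 0.12388794828382332
pan ['scene'] [  0.5453   0.3146 -15.0713] 0.1338664007265863
cov ['scene', 'top'] [ 0.5029 -0.3128  0.5044] 0.10358382848394088
cov ['top'] [ 0.505  -0.3131  1.6154] 0.11890190592760974
cov ['scene'] [ 0.5027 -0.3128  0.7848] 0.0693129400339888
scene done_cover 0.91 [ 0.5561 -0.009   0.0121]
scene next_cover 0.66 [ 0.5144 -0.311   0.0468]
scene stand 0.67 [ 0.5042 -0.3179 -0.0013]
scene stand 0.49 [ 0.5548 -0.0102 -0.002 ]
scene stand_edge 0.94 [ 0.5058 -0.3225  0.0312]
scene nest_seat 0.82 [ 0.5606 -0.0113  0.0105]
scene nest 0.9 [ 0.5536 -0.0101 -0.0018]
top done_cover 0.89 [ 0.558  -0.0141  0.009 ]
top next_cover 0.61 [ 0.5111 -0.3149  0.0492]
top stand 0.6 [ 0.5021 -0.3178 -0.0019]
top stand_edge 0.95 [ 0.5037 -0.3169  0.0283]
top nest_seat 0.61 [ 0.5547 -0.0102  0.006 ]
top nest_seat 0.59 [ 0.5014 -0.3166  0.0291]
top nest 0.95 [ 0.5543 -0.0102  0.0004]
top nest 0.48 [0.4831 0.3216 0.0048]
```

```bash
cat >> h.py <<'E'
def quat(X,Y):
    X=np.array(X,float);X/=np.linalg.norm(X);Y=np.array(Y,float);Y-=X*(X@Y);Y/=np.linalg.norm(Y)
    return R.from_matrix(np.c_[X,Y,np.cross(X,Y)]).as_quat()
def down(deg): # tool down, jaws opening along heading deg
    a=np.radians(deg); return quat([0,0,-1],[np.cos(a),np.sin(a),0])
def xy(frame,p): # frame (x,y,deg), p in mm
    a=np.array(p)/1000; return np.array(frame[:2])+(Rz(frame[2])[:2,:2]@a)
def st(msg=""):
    s=get_state(); print(msg,"t",round(s["clock"],2),"tcp",s["tcp_pos"],"open",round(s["opening"],4),"F",s["wrist_force"])
    return s
NEST=(.5577,-.0115,101.8); PAN=(.5455,.3142,-14.7); STAND=(.503,-.313,.5)  # STAND centred on next_cover
E
python3 - <<'E'
from h import *
g=xy(NEST,(-8,0))
for s in (-90,90):
    print("nest",s,inverse_kinematics([*g,.0125],down(NEST[2]+s)))
    for d in (0,180):
        p=(np.array(PAN)+[0,0,d]); 
        c=xy(PAN,(48,0)); gp=xy((*c,p[2]),(-8,0))
        print(" pan",s,d,inverse_kinematics([*gp,.006],down(p[2]+s)))
# stand grip: candidate tool tilts
r=Rz(STAND[2]); e=np.array([STAND[0],STAND[1],.03]); up=r@[.574,0,.819]; n=r@[-.819,0,.574]; y=r@[0,1,0]
for t in (0,15,30,55):   # tool tilt from vertical toward -n, keeping X in the stand xz plane
    X=r@[np.sin(np.radians(t)),0,-np.cos(np.radians(t))]
    for s in (1,-1): print("stand",t,s,inverse_kinematics(e+up*.022+n*.009+0*X,quat(X,s*y)))
# bench spots
for s in (1,-1):
  for yaw in (0,90,101.8,180): print("bench",s,yaw,inverse_kinematics([.40,-.31,.008],down(yaw+90*s)))
E
```

```text
nest -90 [-0.0551  0.5207  1.873  -0.      0.7479 -0.261 ]
 pan -90 0 [ 0.4624  0.6461  1.6266 -0.      0.8689  2.2898]
 pan -90 180 [ 0.4467  0.6609  1.5943 -0.      0.8863 -0.8675]
nest 90 None
 pan 90 0 [ 0.4624  0.6461  1.6266 -0.      0.8689 -0.8518]
 pan 90 180 [ 0.4467  0.6609  1.5943 -0.      0.8863  2.2741]
stand 0 1 [-0.5712  0.5134  1.7455 -0.      0.8826 -2.1507]
stand 0 -1 [-0.5712  0.5134  1.7455 -0.      0.8826  0.9909]
stand 15 1 [-0.6566  0.4429  1.9193  0.2907  0.5913 -2.4628]
stand 15 -1 [-0.6566  0.4429  1.9193  0.2907  0.5913  0.6788]
stand 30 1 None
stand 30 -1 [-0.7575  0.4233  2.0848  1.0008  0.4245 -0.0818]
stand 55 1 [-0.9338  0.5533  2.3117  2.004   0.8186  1.8782]
stand 55 -1 [-0.9338  0.5533  2.3117  2.004   0.8186 -1.2634]
bench 1 0 [-0.682   0.4672  2.0038 -0.      0.6705 -2.2528]
bench 1 90 [-0.682   0.4672  2.0038 -0.      0.6705  2.4596]
bench 1 101.8 [-0.682   0.4672  2.0038 -0.      0.6705  2.2536]
bench 1 180 [-0.682   0.4672  2.0038 -0.      0.6705  0.8888]
bench -1 0 [-0.682   0.4672  2.0038 -0.      0.6705  0.8888]
bench -1 90 [-0.682   0.4672  2.0038 -0.      0.6705 -0.682 ]
bench -1 101.8 [-0.682   0.4672  2.0038 -0.      0.6705 -0.888 ]
bench -1 180 [-0.682   0.4672  2.0038 -0.      0.6705 -2.2528]
```

Run:
```python
from h import *
g=xy(NEST,(-8,0)); q=down(NEST[2]-90)
move_ptp([*g,.13],q); st("above")
move_straight([*g,.0125],vel=.12,f_stop=12); st("down")
close(); s=st("closed")
if not .040<s["opening"]<.049: raise SystemExit
move_straight([*g,.05],vel=.06); st("up"); move_straight([*g,.14],vel=.15)
s=st("lifted")
grabbed=s["opening"]
c=xy(PAN,(48,0)); gp=xy((*c,PAN[2]+180),(-8,0)); qp=down(PAN[2]+90)
move_ptp([*gp,.14],qp); st("over pan")
for cam in ("scene",): cv2.imwrite("pics/over.png",grab_frame(cam)[:,:,::-1])
move_straight([*gp,.02],vel=.12); 
print(move_straight([*gp,.003],vel=.02,f_stop=5)); st("touch")
```

```text
above t 4.51 tcp [ 0.5595 -0.0185  0.1302] open 0.0859 F [-0.5918  0.2963  0.3723]
down t 5.64 tcp [ 0.56   -0.0193  0.0132] open 0.0856 F [ 1.0189  0.1117 -0.8694]
closed t 6.11 tcp [ 0.559  -0.0194  0.0133] open 0.0425 F [-2.387  -0.3004  5.2033]
up t 6.88 tcp [ 0.5591 -0.0193  0.0499] open 0.0426 F [-0.3081 -0.8503 -1.6002]
lifted t 7.63 tcp [ 0.5585 -0.0193  0.139 ] open 0.0425 F [-0.1114 -0.0283 -1.7369]
over pan t 8.86 tcp [0.5997 0.2987 0.1396] open 0.0426 F [-0.2516 -0.057  -1.7353]
True
touch t 10.72 tcp [0.5995 0.2999 0.0063] open 0.0423 F [-0.4933 -0.3964  4.3901]
```

Run:
```python
from h import *
release(); sleep(.2); s=st("rel")
p=s["tcp_pos"].copy(); p[2]=.15; move_straight(p,vel=.15); 
goto_joints([-.2,.2,1.6,0,1.3,.3]); st()
im=grab_frame("scene")[:,:,::-1]
ms=[(r["conf"],r["mask"]) for r in masks_of("scene","next_cover")]
for cf,m in ms: ys,xs=np.nonzero(m); print(round(cf,2),m.sum(),xs.mean(),ys.mean())
t=[cv2.resize(im[70:180,310:425],None,fx=3.4,fy=3.4,interpolation=cv2.INTER_CUBIC),cv2.resize(im[250:360,145:260],None,fx=3.4,fy=3.4,interpolation=cv2.INTER_CUBIC)]
for m,(u,v) in (("a",(0,0)),): pass
for P in onstand(STAND):
    q=((proj("scene",P)-[145,250]+.5)*3.4).astype(np.int32); cv2.polylines(t[1],[cv2.convexHull(q)],True,(0,0,255),1)
cv2.imwrite("pics/c2.png",np.hstack(t))
```

```text
rel t 11.43 tcp [0.5988 0.2996 0.0053] open 0.0857 F [ 0.2454 -0.1738 -0.3154]
 t 14.1 tcp [ 0.5231 -0.0937  0.2825] open 0.0856 F [-0.0647  0.2539  0.2286]
0.55 478 204.2531380753138 300.8389121338912
```

View pics/c2.png

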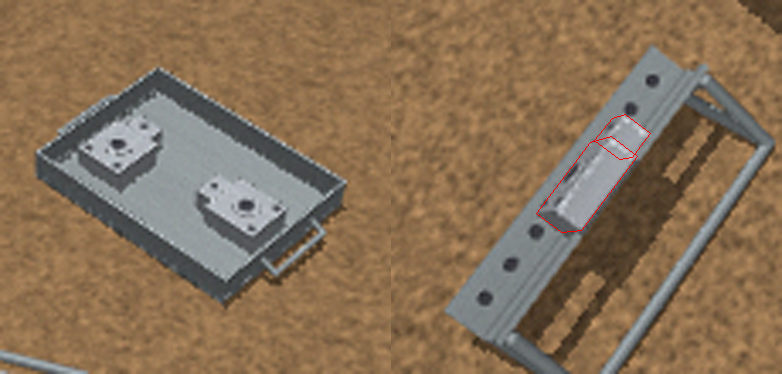

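Run:
```python
from h import *
r=Rz(STAND[2]); e=np.array([STAND[0],STAND[1],.03]); up=r@[.574,0,.819]; n=r@[-.819,0,.574]; y=r@[0,1,0]
q=quat(-n,-y); t=e+up*.022+n*.0005
print(t)
move_ptp(t+n*.16+[0,0,.08],q); st("pre")
move_straight(t+n*.07,vel=.2); st("pre2")
print(move_straight(t,vel=.08,f_stop=10)); st("at")
close(); s=st("closed")
cv2.imwrite("pics/g.png",cv2.resize(grab_frame("scene")[200:380,100:320,::-1],None,fx=3,fy=3,interpolation=cv2.INTER_CUBIC))
```

```text
[ 0.5152 -0.3129  0.0483]
pre t 15.41 tcp [ 0.3848 -0.314   0.2206] open 0.0852 F [-0.4849  0.6288  0.0202]
pre2 t 16.32 tcp [ 0.4585 -0.3131  0.089 ] open 0.0854 F [-1.0539  0.168   1.0519]
False
at t 17.34 tcp [ 0.515  -0.3129  0.0485] open 0.0854 F [ 0.7131  0.3287 -0.0258]
closed t 17.7 tcp [ 0.5146 -0.3131  0.0488] open 0.0621 F [-5.1013 -0.255   4.2013]
```

View pics/g.png

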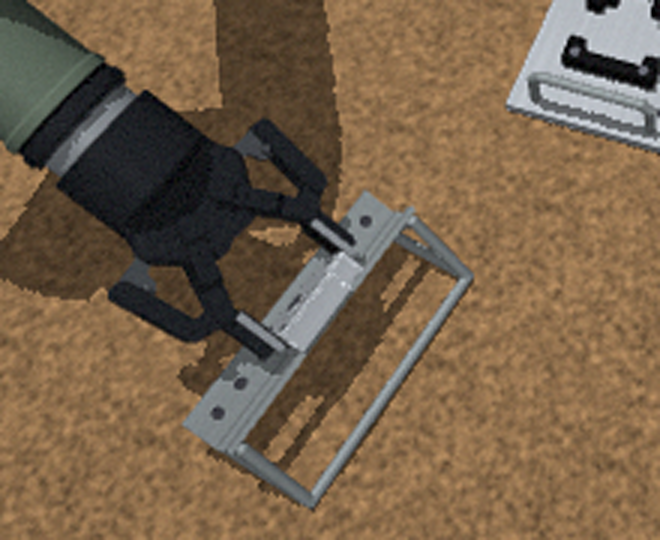

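Run:
```python
from h import *
s=get_state(); p=s["tcp_pos"]
move_straight(p+[0,0,.03],vel=.05); 
move_straight(p+[-.06,0,.13],vel=.15); s=st("lifted")
if s["opening"]<.058: raise SystemExit
B=np.array([.393,-.313]); q=down(STAND[2]-90)
move_ptp([*B,.13],q); s=st("over bench")
move_straight([*B,.015],vel=.12)
print(move_straight([*B,-.003],vel=.02,f_stop=5)); st("touch")
release(); sleep(.2); s=st("rel")
np.save("bench.npy",np.r_[s["tcp_pos"],s["tcp_rot"]])
p=s["tcp_pos"].copy(); p[2]=.10; move_straight(p,vel=.15)
goto_joints(get_state()["joints"]+[.5,-.2,0,0,0,0]); st()
im=grab_frame("scene")[:,:,::-1].copy()
for cam in ("scene",):
    for m in masks_of(cam,"next_cover")[:3]:
        k=m["mask"]; ys,xs=np.nonzero(k); print(round(m["conf"],2),k.sum(),xs.mean(),ys.mean())
        if np.hypot(*(np.array([xs.mean(),ys.mean()])-proj(cam,[[*B,.01]])[0]))<15: print("fit",fit(flat(COVER,0),{cam:k},(*B,90.5)))
    for m in mark_of(cam,"next_cover")[:3]: print(round(m["conf"],2),wp(cam,m))
u,v=proj("scene",[[*B,.01]])[0].astype(int); 
cv2.imwrite("pics/lay.png",cv2.resize(im[max(v-50,0):v+50,u-60:u+60],None,fx=4,fy=4,interpolation=cv2.INTER_CUBIC))
```

```text
lifted t 19.43 tcp [ 0.4545 -0.3128  0.1782] open 0.0623 F [-0.2823 -0.2495 -1.6664]
over bench t 20.88 tcp [ 0.3926 -0.3123  0.1293] open 0.0625 F [-0.0323 -0.01   -1.0059]
True
touch t 22.7 tcp [ 0.3929 -0.3129  0.0003] open 0.0621 F [-0.404   0.2237  6.0247]
rel t 23.26 tcp [ 0.3923 -0.3124 -0.0003] open 0.0854 F [-0.5806  0.3501  0.6677]
 t 25.11 tcp [ 0.4911 -0.0862  0.1987] open 0.0855 F [-0.2509 -0.1692  0.769 ]
0.85 755 165.24370860927152 282.67417218543045
fit (array([ 0.3926, -0.3115, 91.8955]), np.float64(0.057228428039501344))
0.85 [ 0.3895 -0.3119 -0.    ]
0.16 [ 0.5072 -0.3203  0.0265]
```

View pics/lay.png

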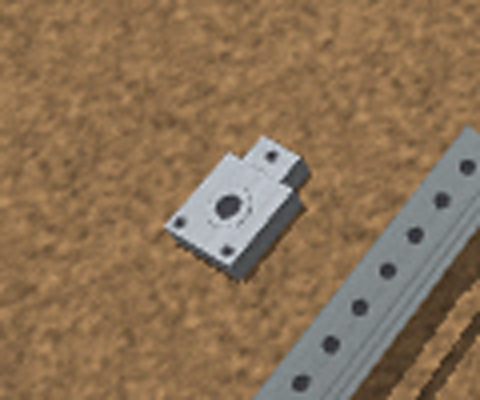

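Run:
```python
from h import *
g=np.array([.3925,-.3124-.008]); q=down(0.5)
move_ptp([*g,.10],q)
print(move_straight([*g,.003],vel=.1,f_stop=12)); st("at")
close(); s=st("closed")
if not .040<s["opening"]<.049: raise SystemExit
z0=s["tcp_pos"][2]; print("z0",z0)
g=s["tcp_pos"].copy(); g[2]=.03; move_straight(g,vel=.06); g[2]=.14; move_straight(g,vel=.15); s=st("lifted")
t=xy(NEST,(-8,0)); qn=down(NEST[2]-90)
move_ptp([*t,.14],qn); st("over nest")
move_straight([*t,z0+.030],vel=.12); sleep(.2); s=st("above walls")
print(move_straight([*t,z0+.0095],vel=.015,f_stop=6)); s=st("contact"); print("height above seat (mm)",(s["tcp_pos"][2]-z0-.010)*1000,s["wrist_torque"])
```

```text
False
at t 27.78 tcp [ 0.3929 -0.3207  0.0035] open 0.085 F [ 0.3053 -0.2623 -0.1191]
closed t 28.25 tcp [ 0.3929 -0.3207  0.0037] open 0.0423 F [-0.375   0.0022  5.4387]
z0 0.003684237791343657
lifted t 29.73 tcp [ 0.3922 -0.3202  0.1391] open 0.0423 F [-0.6796 -0.1232 -1.7014]
over nest t 31.03 tcp [ 0.559  -0.0203  0.1397] open 0.0424 F [-0.8612  0.0601 -2.0886]
above walls t 32.27 tcp [ 0.5598 -0.0194  0.0345] open 0.0423 F [ 0.4418 -0.4401 -1.707 ]
True
contact t 33.52 tcp [ 0.559  -0.0194  0.0137] open 0.0423 F [-1.0477  0.4153  3.9303]
height above seat (mm) 0.02721581094726304 [ 0.0548 -0.0817 -0.0639]
```

Run:
```python
from h import *
release(); sleep(.2); s=st("rel")
p=s["tcp_pos"].copy(); p[2]=.14; move_straight(p,vel=.12)
goto_joints([1.206,.32,1.565,0,1.257,-.02]); st()
rows=[]
for c in ("scene","top"):
    im=grab_frame(c)[:,:,::-1].copy()
    for m in masks_of(c,"done_cover"):
        k=m["mask"]; ys,xs=np.nonzero(k); d=[np.hypot(*(np.array([xs.mean(),ys.mean()])-proj(c,[[*NEST[:2],.02]])[0]))]
        print(c,round(m["conf"],2),k.sum(),xs.mean().round(1),ys.mean().round(1))
        if d[0]<15: print("fit",fit(flat(COVER,.01),{c:k},NEST))
    for n in ("file","jar","gauge"):
        for m in mark_of(c,n)[:1]: print(c,n,round(m["conf"],2),wp(c,m))
    t=[]
    for P in ([.555,-.01,.02],[.543,.312,.01]):
        u,v=proj(c,[P])[0].round().astype(int); t.append(cv2.resize(im[v-48:v+48,u-60:u+60],(375,300),interpolation=cv2.INTER_CUBIC))
    rows.append(np.hstack(t))
cv2.imwrite("pics/end.png",np.vstack(rows))
```

```text
rel t 34.22 tcp [ 0.5574 -0.0193  0.0126] open 0.0854 F [ 0.3342 -0.1597  0.4561]
 t 37.83 tcp [0.1951 0.5407 0.2308] open 0.0855 F [0.2904 0.436  0.0095]
scene 0.7 374 379.6 131.9
scene 0.49 480 399.8 233.5
scene file 0.95 [ 0.7675  0.0364 -0.0001]
scene jar 0.88 [ 0.7885  0.213  -0.0039]
scene gauge 0.83 [ 0.7532 -0.1772 -0.002 ]
top 0.89 370 208.0 196.7
top 0.65 387 241.5 127.8
top file 0.88 [ 0.7685  0.038  -0.0004]
top jar 0.76 [0.7891 0.2105 0.0008]
```

View pics/end.png

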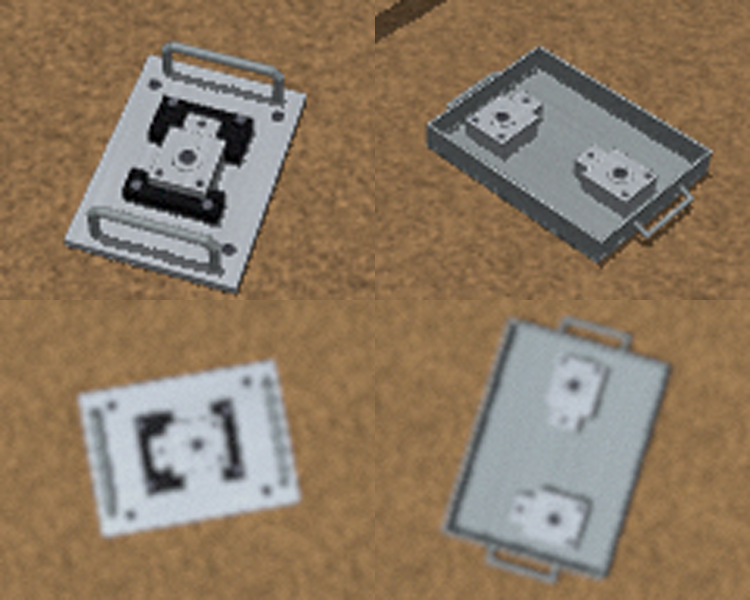

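The cover sits in the nest with its nose in the slot, just as the first one did. Both covers lie flat in the pan, and the file, jar and weight read as they did at the start.

```bash
python3 -c "
from station import *
job_done(); print(get_state()['clock'])"
```

```text
the job is handed in; nothing more can be done
the job is handed in; nothing more can be done
```

The changeover is done and handed in at about 38 s of the 61 s allowed.

- **Finished cover:** I lifted it out of the nest and laid it face up in the free +x half of the pan. It touched down at the height expected for the pan floor. It lies lengthwise along the pan, a quarter turn from the cover already there.
- **Next cover:** I took it from the stand by its end faces, laid it face up on the bench and let go. I then took it again by its long sides and seated it in the nest. It stopped within about 0.1 mm of the fully home height with only about 6 N of contact force. The last pictures show it in the nose slot, looking just as the first one did.
- **Other things:** The pan cover looks unmoved in the pictures. The file and jar read within about 4 mm of where they started. The gauge read about 6 mm off its first reading, in the scene camera only. That is roughly network noise, and the arm never went near it.

**Checks that did not work:** In the final pictures the network did not find the seated cover, so I could not fit its position by camera. It also missed the gauge from the top camera. Seating therefore rests on the contact height and the pictures.

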